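# Lower the scissor lift level with the stand and load the parts case

### The job

Load the heavy parts case that lies on the low plywood stand onto the scissor lift beside it. First hold the lift's round palm button down in one steady press of a few seconds: the deck sinks about 10 mm for every second it is held and locks when you let go, but it cannot be raised again, so let go when the deck is level with the top of the plywood stand. Then slide the case straight across from the stand until all of it stands on the deck, leaving the other things on the table where they are.

Things in the scene. Friction and masses are not known exactly. Their poses are not given: they have to be found in the camera images.
- deck (a joint): how far the lift's deck has sunk from its highest position, m: 0 fully raised (deck top 120 mm above the table), 0.050 = level with the stand's top, 0.060 lowest. It starts between 0.001 and 0.015. It sinks steadily at about 10 mm/s (9.5 to 10.5) while the palm button is held down; when the button is let go it is caught by the next locking notch, 0 to 4 mm lower (notches every 4 mm: ... 0.046, 0.050, 0.054 ...) and stays there, also under load. Nothing raises it.
- deck_top (a point): centre of the upper face of the lift's steel deck, which sinks with it. Axes: x across the lane (pointing away from the power block with the button), y along the lane, z up. The deck measures 210 mm along y and 156 mm along x, with 8 mm wide side lips that stand 10 mm above it and 140 mm apart; both ends are open and bevelled (6 mm down over the last 12 mm). The stand adjoins one end of the deck, 4 mm away: either the +y or the -y end.
- button_top (a point): centre of the top of the round black palm button, 39 mm across, on the lift's low power block, 118 mm from the middle of the lift on its -x side (towards the robot). At rest its top is about 80 mm above the table. It is pressed straight down; momentary, travel 6 mm, 2 N to start and 5 N fully down; it springs back when released. The block below is fixed and stands no higher than 63 mm.
- palm_button (a joint): travel of the palm button, m: about 0 at rest, 0.006 fully down; the deck is freed when it is more than about 0.0035 down. It counts as held from 0.004.
- stand_top (a point): centre of the upper face of the fixed plywood stand, 70 mm above the table; axes as for deck_top. 190 mm along y, 150 mm along x, with 11 mm wide wooden side lips 10 mm high and 128 mm apart, open and bevelled at both ends like the deck. Its middle lies 204 mm from the middle of the lift, in line along y.
- case_center (a point): centre (half-way up) of the loose, closed, flat plastic parts case with clear lid, 0.56 to 1.04 kg: 105 mm along its x (plus latches on the -x side), 165 mm along its y, 44 mm high, so its end faces lie 82 mm from this point along y. It is too wide to be gripped and is pushed; it starts on the stand, its y along the lane, and slides on its flat bottom.
- tape_blue: roll of masking tape lying flat, 105 mm across, 24 mm high, a bystander at the right front; origin at the centre of its underside
- filler_tub: round tub, 69 mm across, 56 mm high, a bystander behind the work; origin at the centre of its underside
- touchup_tin: round paint tin, 78 mm across, 77 mm high, a bystander behind the work; origin at the centre of its underside

How it is judged (in metres and radians):
On the way, in this order (a step that is already met when the one before it is completed fails the run):
1. the palm button is held down without a break for 2.2 s (value of joint palm_button above 0.004 m), for 2.2 s.
2. the button is released and the deck stands level with the stand's top within 6 mm, the case still on the stand (value of joint palm_button below 0.0015 m and value of joint deck between 0.044 and 0.056 m and distance of case_center from where it was at the start of the episode below 0.03 m), for 0.3 s.
At the end, for the whole second after the job is handed in: The deck is level with the stand's top within 6 mm, the palm button is up, and the parts case lies flat and at rest between the deck's side lips with all of it on the deck: its centre within 22 mm of the deck's middle along the lane (value of joint deck between 0.044 and 0.056 m and value of joint palm_button below 0.0015 m and y of case_center in the frame of deck_top between -0.022 and 0.022 m and x of case_center in the frame of deck_top between -0.022 and 0.022 m and z of case_center in the frame of deck_top between 0.018 and 0.026 m and angle between case_center's own z axis and vertical below 0.04 rad); the robot touches nothing.
It fails at once if a bystander is moved by more than 30 mm (distance of any of tape_blue, filler_tub, touchup_tin from where it was at the start of the episode above 0.03 m).
It fails at once if the case falls or is tipped by more than 20 degrees (angle between case_center's own z axis and vertical above 0.35 rad or height (world z) of case_center below 0.06 m).
It also fails if it takes over 48 s, if anything falls off the work surface, if the arm or the gripper's body presses on something with over 40 N, if the wrist force passes 120 N, or if a joint passes its speed limit or range.

### The arm

A 6-joint arm with a two-finger parallel gripper is mounted at the origin on a cart in front of the work surface, level with it; the furniture and walls round the work are solid. World frame = base frame: x ahead of the robot, y to its left, z up, the work surface at z = 0. Lengths are in m, angles in degrees, forces in N, time in s.
With the tool pointing down it reaches from about 0.425 to 0.95 m from the base axis. Payload 3.5 kg.
Tool frame: the origin (TCP) lies at the centre of the arm's flange, where the gripper is bolted on; the fingertips stand 173 mm ahead of it and the grasp point (between the pads) lies 155 mm ahead of it; z points along the fingers, y is the line along which they close (so a half turn about z gives the same grasp; the last joint's range is limited). The gripper opens to 85 mm and grips with 20 to 120 N. Pads are 22 mm wide; open, the fingers measure 114 mm over their backs; the gripper's body (76 mm by 85 mm) begins 54 mm behind the grasp point. The pads swing forward as they close: fully open they stand 13 mm farther back than shut.
Start: joints at [56.035, 16.404, 90.338, -0, 73.258, -8.594], TCP at [0.289, 0.61, 0.405] pointing down, gripper open.
Joint ranges: [-158.93, 158.93], [-51.34, 127.21], [12.03, 142.37], [-87.48, 267.48], [13.55, 161.25], [-162.69, 162.69]. Speed limits (degrees/s): [159.86, 159.86, 180, 180, 180, 180].

### API

Orientations are given as a 3x3 rotation matrix whose columns are the frame's x, y, z axes.
In Python, from bench import telemetry, cams, workorder gives the robot as it stands.
- The arm moves only by the tool arm_command, never from a script. Its arguments are lists of equal length, an entry for each row: "hand": the gripper's target within -1 to 1 (fully open at 1, half-way at 0, shut at -1); "linear": the shift along the tool's x, y, z normalised to -1 to 1, where 1 is 20 cm, a list of three; "twist": the turn about the tool's z normalised to -1 to 1, where 1 is 180 degrees. In form: {"hand": [hand, ...], "linear": [[dx, dy, dz], ...], "twist": [twist, ...]}. A call has 1 to 20 rows; each row is the pose to reach, as a shift and turn from the pose commanded when the call began, along the tool's axes at that moment, turning the shorter way round; what a row does not reach only later rows make up. A row lasts 1/12 s, in which the tool goes at most 41.7 mm and 7.16 degrees, less where a joint would pass 70% of its speed; a pose out of reach is approached as far as the arm can. A call with a number of a shift or a turn outside -1 to 1 is refused whole. A call with a gripper value outside its range is refused whole. The fingers move at their own pace and stop on an object; the grip force is fixed at half the most. Time passes only in rows, so rows that repeat a pose let the fingers close. It gives the time, the measured TCP pose, the force, the opening and the grip force at its end, in the units of the state.
- telemetry.get_obs(): the state, without advancing time (a new reading comes with each control period).
- cams.capture(name): name is "side" or "top" or "wrist"; returns the picture (400x640x3 uint8, red, green, blue); there is no depth.
- cams.calibration(name): a dict with "fov_y" (degrees; the focal length in pixels is half the picture's height over the tangent of half this angle, whatever the lens; pixels are square), "cx", "cy" (the principal point, pixels), "k1" (the pictures are not rectified: a ray, as slopes to the right and down, at radius r is drawn at 1 + k1 r^2 times it, then the intrinsics apply), "extrinsics" (4x4, takes a point from camera to world coordinates). Camera axes: x right, y up, looking along -z (the intrinsics and any distortion apply to the point x, -y, -z); pixel columns grow to the right and rows downward; lengths in m; the calibration is good to about 2 mm. A picture is of the moment at which its call begins: read the wrist's pose just before it. calibration takes no time and is no camera call; for the wrist camera it gives the pose at the moment of the call.
- workorder.finish_job(): hands the job in; it is judged then, once.
The state is a dict: "time": time; "qpos": joint angles; "joint_vel": joint speeds; "effort": joint torques, N m; "tcp_pos": TCP position; "orientation": TCP orientation; "wrist_force": force on the tool from outside, world axes, zero at the start; "wrist_torque": the same for the moment, N m; "grip_width": opening from 0.0 (shut) to 1.0 (fully open); "grasp_force": force on a finger pad.
Only numpy, scipy, OpenCV 4.12 (cv2) and the standard library are available. Lean on these libraries where they do the work, as an engineer would, in place of code of your own. Each camera call takes 0.05 s, during which the arm holds its last target. There are 200 camera calls.

## Working session

There is one attempt and no reset: what is moved stays moved. The work goes in short steps, Python scripts to look and compute and a tool call to move; the robot and the scene stay as the last step left them, time stands still between calls to the robot, and variables do not carry over. Pictures are saved under pics/ and viewed, at most 10 in all, crops included, and the job is handed in when it is done.

Besides the shell and the picture viewer there is one more tool, called after ">>>" in YAML: its name, and indented under it one key for each argument. arm_command: Moves the arm, as the interface text tells. Its arguments: {"type":"object","properties":{"hand":{"type":"array"},"linear":{"type":"array"},"twist":{"type":"array"}},"required":["hand","linear","twist"]}

```bash
mkdir -p pics; cat > h.py <<'E'
import numpy as np,cv2
from bench import telemetry,cams,workorder
def shot(n,f):
    im=cams.capture(n); cv2.imwrite('pics/'+f,im[:,:,::-1]); return im
def ray(c,u,v):
    f=200/np.tan(np.radians(c['fov_y'])/2)
    d=np.array([(u-c['cx'])/f,(v-c['cy'])/f]); p=d.copy()
    for _ in range(20): p=d/(1+c['k1']*(p@p))
    E=np.array(c['extrinsics']); return E[:3,3],E[:3,:3]@np.array([p[0],-p[1],-1])
def atz(n,u,v,z,c=None):
    o,d=ray(c or cams.calibration(n),u,v); return o+d*(z-o[2])/d[2]
def proj(n,P):
    c=cams.calibration(n);f=200/np.tan(np.radians(c['fov_y'])/2)
    E=np.array(c['extrinsics']);q=E[:3,:3].T@(np.array(P)-E[:3,3]);p=np.array([q[0],-q[1]])/-q[2]
    p=p*(1+c['k1']*(p@p));return p*f+[c['cx'],c['cy']]
E
python3 - <<'E'
from h import *
s=telemetry.get_obs();print({k:np.round(v,3).tolist() for k,v in s.items()})
shot('top','t1.png');shot('side','s1.png')
for n in('top','side'):print(n,cams.calibration(n))
E
```

```text
{'time': 0.0, 'qpos': [56.035, 16.454, 90.423, -0.0, 73.258, -8.594], 'joint_vel': [-0.066, -0.027, 0.042, 0.043, 0.029, -0.044], 'effort': [0.001, -40.599, -29.262, -0.0, 0.006, -0.0], 'tcp_pos': [0.289, 0.61, 0.403], 'orientation': [[-0.904, 0.428, -0.001], [0.428, 0.904, -0.002], [0.0, -0.002, -1.0]], 'wrist_force': [0.01, 0.812, -0.018], 'wrist_torque': [0.016, -0.016, 0.012], 'grasp_force': 0.0, 'grip_width': 1.001}
top {'fov_y': 46.049060001653935, 'cx': 326.5814806900904, 'cy': 207.9260926899728, 'k1': -0.08706996615549256, 'extrinsics': array([[ 0.02819001,  0.98470218, -0.17195038,  0.35114727],
       [-0.99947433,  0.0305217 ,  0.010931  , -0.20329036],
       [ 0.016012  ,  0.17155185,  0.98504496,  1.30795373],
       [ 0.        ,  0.        ,  0.        ,  1.        ]])}
side {'fov_y': 45.52235515692882, 'cx': 308.0370959180747, 'cy': 200.66884093107993, 'k1': 0.0078098187469703454, 'extrinsics': array([[-0.9641768 ,  0.17783681, -0.19681758,  0.35342161],
       [-0.26462295, -0.59344433,  0.76013059,  0.57312777],
       [ 0.01837893,  0.78498273,  0.61924496,  0.73314103],
       [ 0.        ,  0.        ,  0.        ,  1.        ]])}
```

View pics/t1.png

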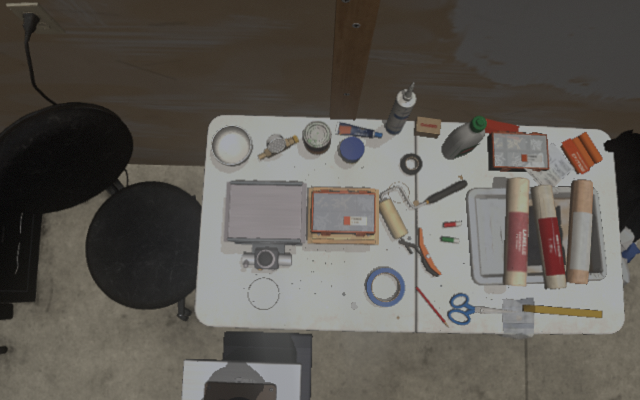

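View pics/s1.png

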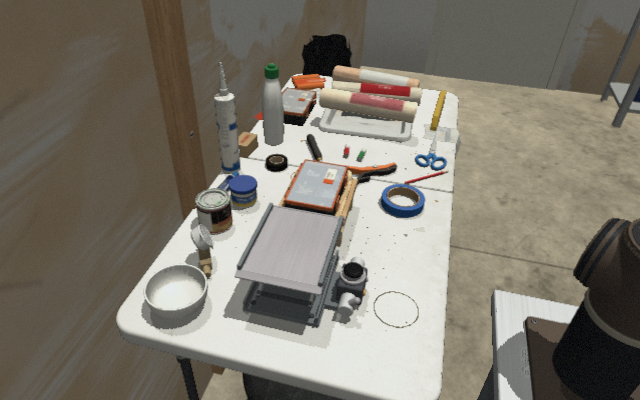

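```bash
python3 - <<'E'
from h import *
t=cv2.imread('pics/t1.png');s=cv2.imread('pics/s1.png')
cv2.imwrite('pics/t1c.png',cv2.resize(t[170:310,215:415],None,fx=4,fy=4,interpolation=cv2.INTER_CUBIC))
cv2.imwrite('pics/s1c.png',cv2.resize(s[150:330,225:425],None,fx=3.3,fy=3.3,interpolation=cv2.INTER_CUBIC))
E
```

```text
(no output)
```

View pics/t1c.png

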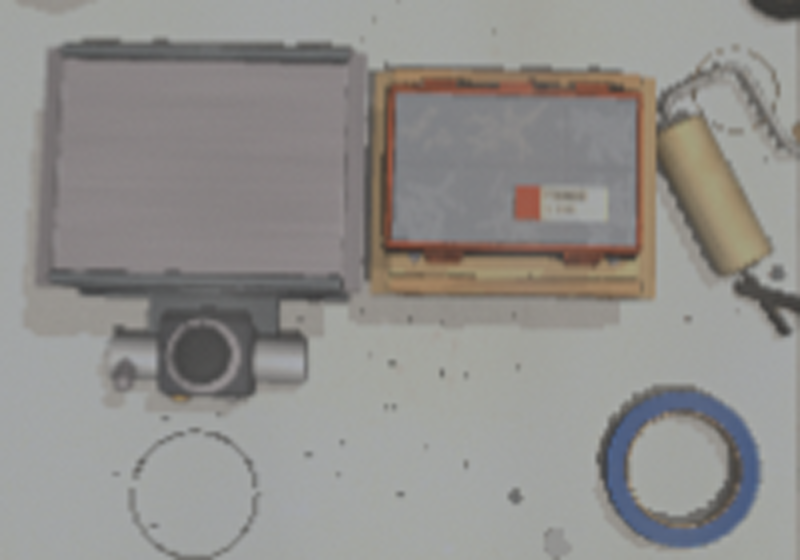

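View pics/s1c.png

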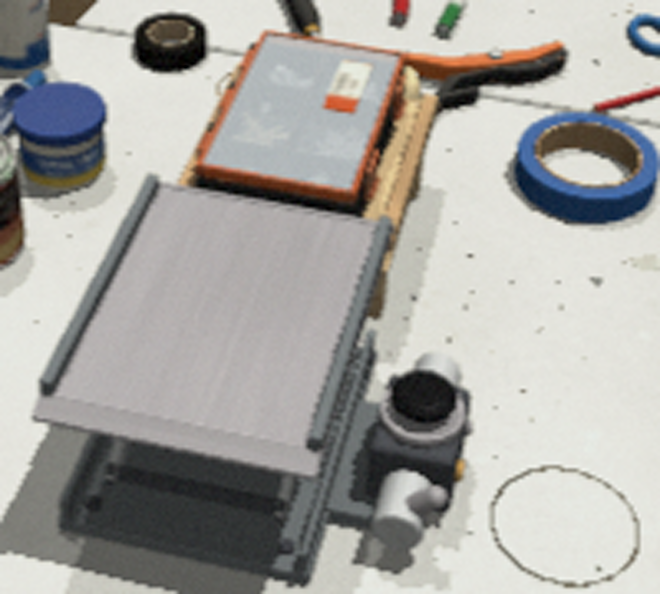

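```bash
cat > m.py <<'E'
from h import *
from scipy.optimize import least_squares
T=lambda a:[(215+u/4-.375,170+v/4-.375) for u,v in a]
S=lambda a:[(225+u/3.3,150+v/3.3) for u,v in a]
def tri(p,q):
    o1,d1=ray(cams.calibration('top'),*p);o2,d2=ray(cams.calibration('side'),*q)
    st=np.linalg.lstsq(np.c_[d1,-d2],o2-o1,rcond=None)[0];a=o1+d1*st[0];b=o2+d2*st[1];return (a+b)/2,np.linalg.norm(a-b)
E
python3 - <<'E'
from m import *
b=T([(201,353)])[0]
print('button',atz('top',*b,.08),tri(b,S([(422,393)])[0]), atz('side',*S([(422,393)])[0],.08))
for n,z,a in(('case',.114,[(387,85),(640,85),(640,248),(387,248)]),('stand',.08,[(372,72),(655,75),(655,297),(372,293)]),('roller',.04,[(690,120),(745,270),(665,140),(662,105)])):
    P=np.array([atz('top',*p,z) for p in T(a)]);print(n,P.round(4).tolist(),P.mean(0))
C=S([(197,177),(358,200),(408,58),(268,33)])
P=np.array([atz('side',*p,.114) for p in C]);print('case side',P.round(4).tolist(),P.mean(0))
for p,q in(((64,48),(48,380)),((352,48),(157,180)),((60,284),(318,440)),((345,290),(388,220))):print('lip',tri(T([p])[0],S([q])[0]))
E
```

```text
button [ 0.42866805 -0.0601478   0.08      ] (array([ 0.4276923 , -0.05943007,  0.07322024]), np.float64(0.0028046715399135174)) [ 0.42553547 -0.05290177  0.08      ]
case [[0.6032, -0.1759, 0.114], [0.6084, -0.3401, 0.114], [0.5018, -0.3412, 0.114], [0.497, -0.1795, 0.114]] [ 0.55259091 -0.25917036  0.114     ]
stand [[0.6189, -0.1648, 0.08], [0.6229, -0.354, 0.08], [0.474, -0.3554, 0.08], [0.4712, -0.17, 0.08]] [ 0.54676267 -0.26104613  0.08      ]
roller [[0.6008, -0.3834, 0.04], [0.4982, -0.4216, 0.04], [0.5863, -0.3662, 0.04], [0.6108, -0.3639, 0.04]] [ 0.57401628 -0.38376739  0.04      ]
case side [[0.5941, -0.1633, 0.114], [0.4916, -0.1702, 0.114], [0.4931, -0.3326, 0.114], [0.5952, -0.3345, 0.114]] [ 0.54348357 -0.25015795  0.114     ]
lip (array([0.61752441, 0.0331947 , 0.12082969]), np.float64(0.004378937430923722))
lip (array([ 0.62200752, -0.15313051,  0.11459244]), np.float64(0.009615037331699182))
lip (array([0.46744683, 0.0279278 , 0.11396039]), np.float64(5.1241998777591346e-05))
lip (array([ 0.46914834, -0.15377557,  0.11644038]), np.float64(0.00017986597312607449))
```

>>> arm_command:
  hand: [-1,-1,-1,-1,-1,-1,-1,-1,-1,-1]
  linear:
    - [-0.968,-0.76,0]
    - [-0.968,-0.76,0]
    - [-0.968,-0.76,0]
    - [-0.968,-0.76,0]
    - [-0.968,-0.76,0]
    - [-0.968,-0.76,0]
    - [-0.968,-0.76,0]
    - [-0.968,-0.76,0]
    - [-0.968,-0.76,0]
    - [-0.968,-0.76,0]
  twist: [0.354,0.354,0.354,0.354,0.354,0.354,0.354,0.354,0.354,0.354]

```text
time: 0.93
tcp_pos: [0.3991, 0.3891, 0.4042]
orientation: [[-0.013, 1.0, -0.001], [1.0, 0.013, -0.0], [-0.0, -0.001, -1.0]]
wrist_force: [0.4, 0.1, 0.1]
grip_width: -0.0
grasp_force: 0.0
```

>>> arm_command:
  hand: [-1,-1,-1,-1,-1,-1]
  linear:
    - [-1,0.25,0.1]
    - [-1,0.25,0.1]
    - [-1,0.25,0.1]
    - [-1,0.25,0.1]
    - [-1,0.25,0.1]
    - [-1,0.25,0.1]
  twist: [0,0,0,0,0,0]

```text
time: 1.43
tcp_pos: [0.4532, 0.1856, 0.3836]
orientation: [[-0.013, 1.0, -0.001], [1.0, 0.013, -0.003], [-0.003, -0.001, -1.0]]
wrist_force: [-0.1, 0.8, 0.3]
grip_width: 0.004
grasp_force: 0.0
```

>>> arm_command:
  hand: [-1,-1,-1,-1,-1,-1,-1]
  linear:
    - [-1,0,0.2]
    - [-1,0,0.2]
    - [-1,0,0.2]
    - [-1,0,0.2]
    - [-1,0,0.2]
    - [-1,0,0.2]
    - [-1,0,0.2]
  twist: [0,0,0,0,0,0,0]

```text
time: 2.02
tcp_pos: [0.4552, -0.0109, 0.3441]
orientation: [[-0.014, 1.0, -0.001], [1.0, 0.014, 0.001], [0.001, -0.001, -1.0]]
wrist_force: [0.4, 1.0, -0.1]
grip_width: 0.0
grasp_force: 0.0
```

```bash
python3 - <<'E'
from h import *
s=telemetry.get_obs();print({k:np.round(v,3).tolist() for k,v in s.items()})
c=cams.calibration('wrist');im=cams.capture('wrist');cv2.imwrite('pics/w1.png',im[:,:,::-1]);print(c,c['extrinsics'].tolist())
import pickle;pickle.dump(c,open('w1.pkl','wb'))
E
```

```text
{'time': 2.017, 'qpos': [-14.179, -8.739, 123.464, 0.02, 65.363, -15.008], 'joint_vel': [3.225, -0.602, -0.529, 0.506, 0.309, 0.897], 'effort': [-1.155, -21.224, -27.489, -0.084, -0.026, -0.048], 'tcp_pos': [0.455, -0.011, 0.344], 'orientation': [[-0.014, 1.0, -0.001], [1.0, 0.014, 0.001], [0.001, -0.001, -1.0]], 'wrist_force': [0.426, 1.003, -0.091], 'wrist_torque': [0.034, -0.006, -0.019], 'grasp_force': 0.0, 'grip_width': 0.0}
{'fov_y': 59.09055079952159, 'cx': 317.1680853550292, 'cy': 197.33846723213065, 'k1': -0.008829780488363097, 'extrinsics': array([[ 0.99989015, -0.01450528, -0.00304815,  0.45361435],
       [ 0.0147396 ,  0.95140633,  0.30758533,  0.0680457 ],
       [-0.00156158, -0.30759647,  0.95151562,  0.31269377],
       [ 0.        ,  0.        ,  0.        ,  1.        ]])} [[0.999890146811787, -0.014505277433317582, -0.003048152765735158, 0.45361435075360007], [0.014739599061013567, 0.9514063310496927, 0.3075853336199253, 0.06804570359790471], [-0.0015615787592495078, -0.3075964729400236, 0.9515156180045778, 0.3126937746314217], [0.0, 0.0, 0.0, 1.0]]
```

View pics/w1.png

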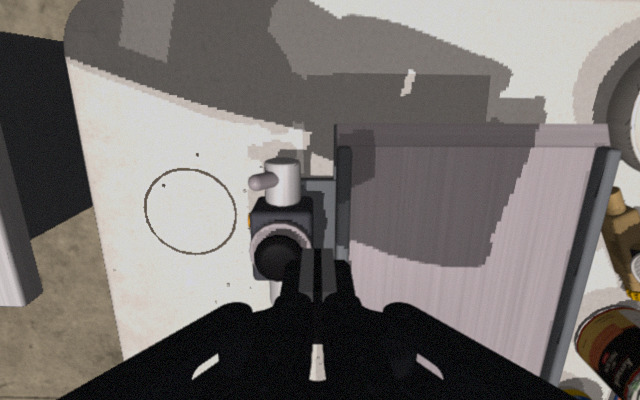

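```bash
python3 - <<'E'
from h import *
import pickle;c=pickle.load(open('w1.pkl','rb'))
for p in((279,253),(281,253),(257,253)):print(atz('',*p,.08,c).round(4))
for z in(.11,.115,.12,.125,.13):
    a,b=atz('',337,152,z,c),atz('',621,152,z,c);print(z,a.round(4),b.round(4),np.linalg.norm(a-b))
E
```

```text
[ 0.4271 -0.0503  0.08  ]
[ 0.4286 -0.0503  0.08  ]
[ 0.411  -0.0506  0.08  ]
0.11 [0.4654 0.0303 0.11  ] [0.6309 0.033  0.11  ] 0.1655314823839052
0.115 [0.4651 0.0312 0.115 ] [0.6265 0.0338 0.115 ] 0.16144819263598595
0.12 [0.4648 0.0322 0.12  ] [0.6221 0.0347 0.12  ] 0.15736490288806673
0.125 [0.4645 0.0331 0.125 ] [0.6177 0.0356 0.125 ] 0.1532816131401476
0.13 [0.4642 0.034  0.13  ] [0.6134 0.0364 0.13  ] 0.1491983233922284
```

>>> arm_command:
  hand: [-1,-1,-1,-1,-1,-1,-1,-1]
  linear:
    - [-0.22,-0.11,0.1]
    - [-0.22,-0.11,0.2]
    - [-0.22,-0.11,0.3]
    - [-0.22,-0.11,0.37]
    - [-0.22,-0.11,0.4]
    - [-0.22,-0.11,0.4]
    - [-0.22,-0.11,0.4]
    - [-0.22,-0.11,0.4]
  twist: [0,0,0,0,0,0,0,0]

```text
time: 2.73
tcp_pos: [0.4348, -0.0534, 0.266]
orientation: [[-0.018, 1.0, 0.002], [1.0, 0.018, -0.001], [-0.001, 0.002, -1.0]]
wrist_force: [0.4, 0.2, -0.8]
grip_width: -0.0
grasp_force: 0.0
```

```bash
python3 - <<'E'
from h import *
s=telemetry.get_obs();print({k:np.round(v,4).tolist() for k,v in s.items()})
im=cams.capture('side')
cv2.imwrite('pics/s2.png',cv2.resize(im[190:350,225:425,::-1],None,fx=3.3,fy=3.3,interpolation=cv2.INTER_CUBIC))
E
```

```text
{'time': 2.7333, 'qpos': [-20.3152, -4.5296, 128.8764, 0.0066, 55.5177, -21.3349], 'joint_vel': [-0.4713, -0.3497, -0.2033, 0.0419, -0.1937, 0.0767], 'effort': [0.0544, -21.3378, -24.4719, 0.0013, 0.0118, -0.0011], 'tcp_pos': [0.4348, -0.0534, 0.266], 'orientation': [[-0.0177, 0.9998, 0.0023], [0.9998, 0.0177, -0.0007], [-0.0008, 0.0022, -1.0]], 'wrist_force': [0.4438, 0.2359, -0.7628], 'wrist_torque': [-0.019, 0.0037, 0.0582], 'grasp_force': 0.0, 'grip_width': -0.0001}
```

View pics/s2.png

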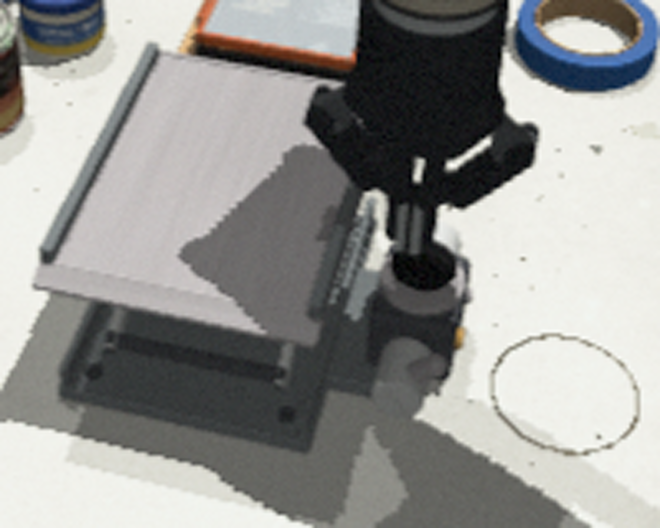

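>>> arm_command:
  hand: [-1,-1,-1,-1,-1,-1]
  linear:
    - [0,-0.02,0.0]
    - [0,-0.02,0.03]
    - [0,-0.02,0.06]
    - [0,-0.02,0.1]
    - [0,-0.02,0.1]
    - [0,-0.02,0.1]
  twist: [0,0,0,0,0,0]

```text
time: 3.28
tcp_pos: [0.4307, -0.0542, 0.2462]
orientation: [[-0.016, 1.0, -0.001], [1.0, 0.016, 0.0], [0.0, -0.001, -1.0]]
wrist_force: [-5.4, 1.4, 14.3]
grip_width: 0.002
grasp_force: 7.0
```

>>> arm_command:
  hand: [-1,-1,-1,-1,-1,-1,-1,-1,-1,-1,-1,-1,-1,-1,-1,-1,-1,-1,-1,-1]
  linear:
    - [0,0,0]
    - [0,0,0]
    - [0,0,0]
    - [0,0,0]
    - [0,0,0]
    - [0,0,0]
    - [0,0,0]
    - [0,0,0]
    - [0,0,0]
    - [0,0,0]
    - [0,0,0]
    - [0,0,0]
    - [0,0,0]
    - [0,0,0]
    - [0,0,0]
    - [0,0,0]
    - [0,0,0]
    - [0,0,0]
    - [0,0,0]
    - [0,0,0]
  twist: [0,0,0,0,0,0,0,0,0,0,0,0,0,0,0,0,0,0,0,0]

```text
time: 4.95
tcp_pos: [0.4307, -0.0542, 0.2462]
orientation: [[-0.016, 1.0, -0.001], [1.0, 0.016, 0.0], [0.0, -0.001, -1.0]]
wrist_force: [-5.0, 2.2, 13.8]
grip_width: 0.0
grasp_force: 6.9
```

>>> arm_command:
  hand: [-1,-1,-1,-1,-1,-1,-1,-1]
  linear:
    - [0,0,0]
    - [0,0,0]
    - [0,0,0]
    - [0,0,0]
    - [0,0,0]
    - [0,0,0]
    - [0,0,0]
    - [0,0,0]
  twist: [0,0,0,0,0,0,0,0]

```text
time: 5.62
tcp_pos: [0.4307, -0.0542, 0.2462]
orientation: [[-0.016, 1.0, -0.001], [1.0, 0.016, 0.0], [0.0, -0.001, -1.0]]
wrist_force: [-5.2, 2.5, 13.9]
grip_width: 0.0
grasp_force: 6.9
```

```bash
python3 - <<'E'
from h import *
print(telemetry.get_obs()['time'])
im=cams.capture('side')
cv2.imwrite('pics/s3.png',cv2.resize(im[190:350,225:425,::-1],None,fx=3.3,fy=3.3,interpolation=cv2.INTER_CUBIC))
# predicted pixel (in crop) of far/near deck lip ends vs deck travel
for z in (.112,.10,.09,.08,.07):
  print(z,[((proj('side',[x,y,z])-[225,190])*3.3).round(0).tolist() for x,y in((.467,.04),(.619,.044))])
E
```

```text
5.6167
0.112 [[313.0, 328.0], [35.0, 272.0]]
0.1 [[312.0, 343.0], [37.0, 288.0]]
0.09 [[312.0, 356.0], [38.0, 300.0]]
0.08 [[311.0, 368.0], [39.0, 313.0]]
0.07 [[310.0, 381.0], [41.0, 325.0]]
```

View pics/s3.png

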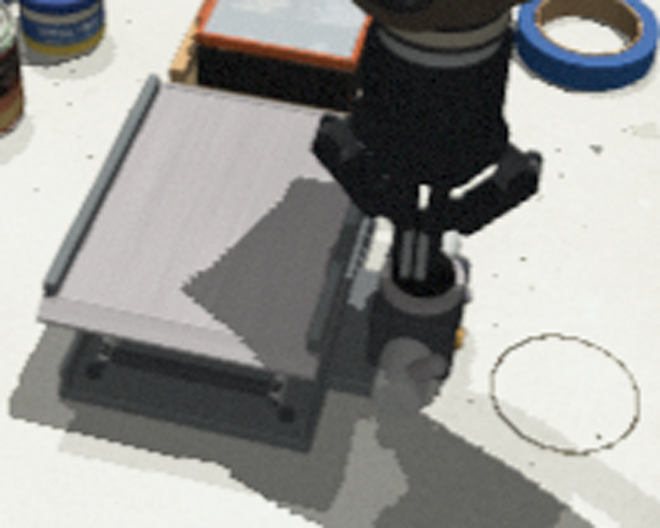

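>>> arm_command:
  hand: [-1,-1,-1,-1,-1,-1,-1,-1,-1,-1]
  linear:
    - [0,0,0]
    - [0,0,0]
    - [0,0,0]
    - [0,0,0]
    - [0,0,0]
    - [0,0,0]
    - [0,0,0]
    - [0,0,0]
    - [0,0,0]
    - [0,0,0]
  twist: [0,0,0,0,0,0,0,0,0,0]

```text
time: 6.5
tcp_pos: [0.4307, -0.0542, 0.2462]
orientation: [[-0.016, 1.0, -0.001], [1.0, 0.016, 0.0], [0.0, -0.001, -1.0]]
wrist_force: [-5.2, 1.6, 13.8]
grip_width: 0.004
grasp_force: 6.9
```

```bash
python3 - <<'E'
from h import *
print(telemetry.get_obs()['time'])
im=cams.capture('side');cv2.imwrite('pics/s4f.png',im[:,:,::-1])
cv2.imwrite('pics/s4.png',cv2.resize(im[185:245,250:330,::-1],None,fx=10,fy=10,interpolation=cv2.INTER_CUBIC))
pr=lambda P:((proj('side',P)-[250,185])*10).round(0).tolist()
# lane: lift mid (.543,-.056), stand mid (.5465,-.260); deck lip top far end at q; stand lip near end
for dz in(.014,.01,.006,0):
  print(dz,'deckedge L/R',pr([.6225,-.161,.07-.006+dz]),pr([.467,-.164,.064+dz]),'lip',pr([.623,-.149,.08+dz]))
print('stand edge',pr([.6205,-.165,.064]),pr([.471,-.168,.064]),'lip out', pr([.6205,-.177,.08]))
E
```

```text
6.5
0.014 deckedge L/R [218.0, 301.0] [935.0, 430.0] lip [195.0, 277.0]
0.01 deckedge L/R [219.0, 315.0] [934.0, 444.0] lip [196.0, 292.0]
0.006 deckedge L/R [219.0, 330.0] [932.0, 459.0] lip [197.0, 306.0]
0 deckedge L/R [220.0, 351.0] [931.0, 480.0] lip [197.0, 328.0]
stand edge [235.0, 341.0] [916.0, 464.0] lip out [251.0, 250.0]
```

View pics/s4.png

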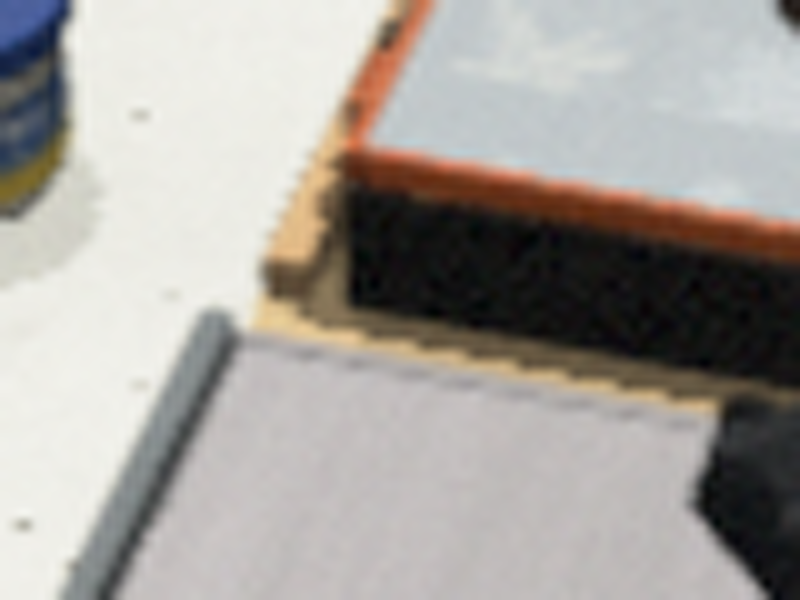

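>>> arm_command:
  hand: [-1,-1,-1,-1,-1,-1,-1,-1,-1,-1,-1,-1,-1,-1]
  linear:
    - [0,0,0]
    - [0,0,0]
    - [0,0,0]
    - [0,0,0]
    - [0,0,0]
    - [0,0,0]
    - [0,0,-0.2]
    - [0,0,-0.4]
    - [0,0,-0.4]
    - [0,0,-0.4]
    - [0,0,-0.4]
    - [0,0,-0.4]
    - [0,0,-0.4]
    - [0,0,-0.4]
  twist: [0,0,0,0,0,0,0,0,0,0,0,0,0,0]

```text
time: 7.72
tcp_pos: [0.4296, -0.0538, 0.323]
orientation: [[-0.016, 1.0, -0.003], [1.0, 0.016, 0.001], [0.001, -0.003, -1.0]]
wrist_force: [-0.1, -0.5, 0.9]
grip_width: -0.005
grasp_force: 0.0
```

```bash
python3 - <<'E'
from h import *
print(telemetry.get_obs()['time'],telemetry.get_obs()['tcp_pos'])
im=cams.capture('side');cv2.imwrite('pics/s5f.png',im[:,:,::-1])
cv2.imwrite('pics/s5.png',cv2.resize(im[185:245,250:330,::-1],None,fx=10,fy=10,interpolation=cv2.INTER_CUBIC))
E
```

```text
7.7167 [ 0.42959568 -0.05381994  0.32304566]
```

View pics/s5.png

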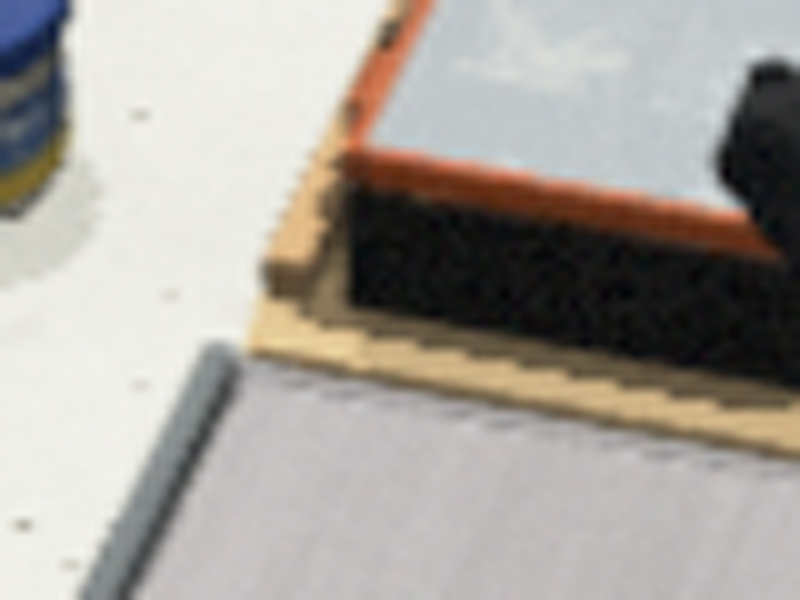

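>>> arm_command:
  hand: [0,0,0,0,0,0,0]
  linear:
    - [-1,0.565,0]
    - [-1,0.565,0]
    - [-1,0.565,0]
    - [-1,0.565,0]
    - [-1,0.565,0]
    - [-1,0.565,0]
    - [-1,0.565,0]
  twist: [0,0,0,0,0,0,0]

```text
time: 8.35
tcp_pos: [0.5475, -0.2561, 0.3242]
orientation: [[-0.013, 1.0, 0.001], [1.0, 0.013, -0.001], [-0.001, 0.001, -1.0]]
wrist_force: [-0.2, 0.7, -0.1]
grip_width: 0.502
grasp_force: 0.0
```

>>> arm_command:
  hand: [0,0,0,0,0,0,0,0,0,0]
  linear:
    - [-0.68,0,0]
    - [-0.68,0,0]
    - [-0.68,0,0]
    - [-0.68,0,0]
    - [-0.68,0,0]
    - [-0.68,0,0.15]
    - [-0.68,0,0.25]
    - [-0.68,0,0.3]
    - [-0.68,0,0.3]
    - [-0.68,0,0.3]
  twist: [0,0,0,0,0,0,0,0,0,0]

```text
time: 9.18
tcp_pos: [0.5485, -0.3867, 0.2643]
orientation: [[-0.017, 1.0, -0.001], [1.0, 0.017, 0.001], [0.001, -0.001, -1.0]]
wrist_force: [-0.0, -0.2, 0.6]
grip_width: 0.501
grasp_force: 0.0
```

```bash
python3 - <<'E'
from h import *
print(telemetry.get_obs())
im=cams.capture('side')
c=cams.capture('top')
a=cv2.resize(im[130:280,220:420,::-1],None,fx=4,fy=4,interpolation=cv2.INTER_CUBIC)
cv2.imwrite('pics/s6.png',a);cv2.imwrite('pics/t6.png',c[:,:,::-1])
E
```

```text
{'time': 9.1833, 'qpos': array([-4.38355791e+01,  2.38253887e+01,  9.63265138e+01,  1.68148622e-02,
        5.99536115e+01, -4.48210428e+01]), 'joint_vel': array([-0.26352289, -1.42417461, -2.37179337, -0.04725101, -0.15457078,
       -0.07818185]), 'effort': array([-3.12835327e-02, -4.09896004e+01, -2.50745183e+01, -7.02899797e-04,
        2.98694568e-02,  1.62604993e-03]), 'tcp_pos': array([ 0.54849991, -0.38673955,  0.2642718 ]), 'orientation': array([[-0.01705073,  0.99985396, -0.00115242],
       [ 0.99985353,  0.01705241,  0.00145868],
       [ 0.00147812, -0.00112738, -0.99999827]]), 'wrist_force': array([-0.02290005, -0.21169844,  0.579392  ]), 'wrist_torque': array([ 0.0264287 ,  0.0306484 , -0.02686278]), 'grasp_force': 0.0, 'grip_width': 0.5010718019251549}
```

View pics/s6.png

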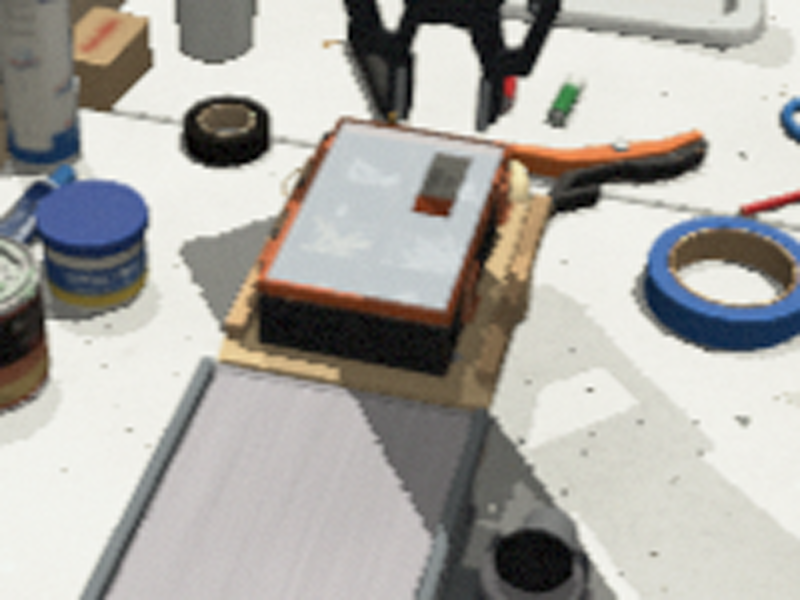

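>>> arm_command:
  hand: [0,0,0,0,0,0,0,0,0,0]
  linear:
    - [0,0.015,0.03]
    - [0,0.015,0.035]
    - [0.04,0.015,0.035]
    - [0.08,0.015,0.035]
    - [0.12,0.015,0.035]
    - [0.16,0.015,0.035]
    - [0.2,0.015,0.035]
    - [0.24,0.015,0.035]
    - [0.28,0.015,0.035]
    - [0.32,0.015,0.035]
  twist: [0,0,0,0,0,0,0,0,0,0]

```text
time: 10.12
tcp_pos: [0.5503, -0.3236, 0.258]
orientation: [[-0.016, 1.0, 0.001], [1.0, 0.016, -0.001], [-0.001, 0.001, -1.0]]
wrist_force: [-0.8, -3.4, 0.3]
grip_width: 0.499
grasp_force: 1.7
```

>>> arm_command:
  hand: [0,0,0,0,0,0,0,0,0,0,0,0,0,0,0,0,0,0,0,0]
  linear:
    - [0.04,0,0]
    - [0.08,0,0]
    - [0.12,0,0]
    - [0.16,0,0]
    - [0.2,0,0]
    - [0.24,0,0]
    - [0.28,0,0]
    - [0.32,0,0]
    - [0.36,0,0]
    - [0.4,0,0]
    - [0.44,0,0]
    - [0.48,0,0]
    - [0.52,0,0]
    - [0.56,0,0]
    - [0.6,0,0]
    - [0.64,0,0]
    - [0.68,0,0]
    - [0.71,0,0]
    - [0.73,0,0]
    - [0.75,0,0]
  twist: [0,0,0,0,0,0,0,0,0,0,0,0,0,0,0,0,0,0,0,0]

```text
time: 11.78
tcp_pos: [0.5479, -0.1735, 0.2576]
orientation: [[-0.016, 1.0, -0.0], [1.0, 0.016, 0.0], [0.0, -0.0, -1.0]]
wrist_force: [0.4, -4.9, 1.5]
grip_width: 0.5
grasp_force: 2.3
```

```bash
python3 - <<'E'
from h import *
print(telemetry.get_obs()['tcp_pos'],telemetry.get_obs()['wrist_force'])
im=cams.capture('side')
c=cams.capture('top')
a=cv2.resize(im[190:350,225:425,::-1],None,fx=3.8,fy=3.8,interpolation=cv2.INTER_CUBIC)
cv2.imwrite('pics/s7.png',a);cv2.imwrite('pics/t7.png',c[:,:,::-1])
E
```

```text
[ 0.54785855 -0.1735166   0.25763214] [ 0.42066366 -4.85312339  1.45239756]
```

View pics/s7.png

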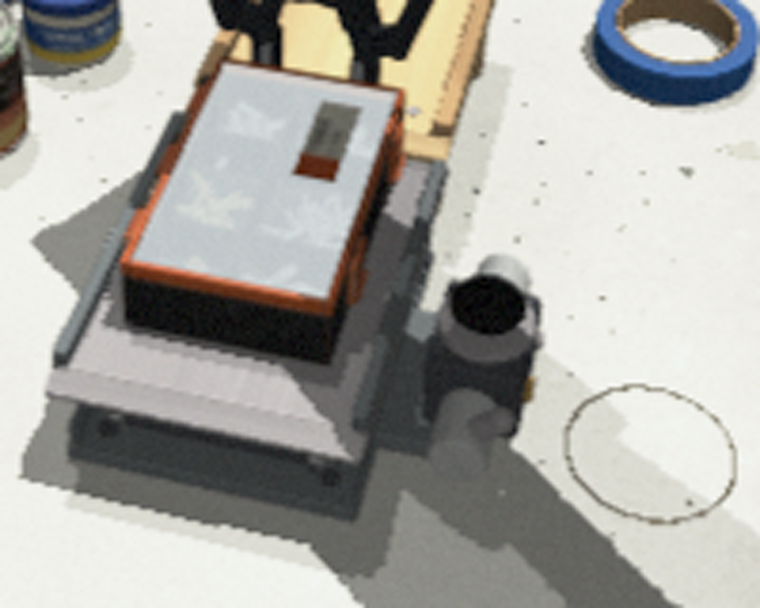

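```bash
python3 - <<'E'
from h import *
f=lambda u,v,z:atz('side',225+u/3.8,190+v/3.8,z).round(4)
print('case front bottom',f(128,322,.07),f(333,358,.07))
print('case top',f(122,265,.114),f(330,305,.114),f(403,92,.114),f(222,65,.114))
print('deck end bevel bottom',f(48,388,.064),f(350,457,.064),'lip ends top',f(62,355,.08),f(362,420,.08),f(178,115,.08),f(440,165,.08))
E
```

```text
case front bottom [0.5935 0.0015 0.07  ] [ 0.4905 -0.0042  0.07  ]
case top [0.5928 0.0058 0.114 ] [0.4911 0.003  0.114 ] [ 0.4938 -0.1575  0.114 ] [ 0.5931 -0.1517  0.114 ]
deck end bevel bottom [0.6177 0.0471 0.064 ] [0.4686 0.0467 0.064 ] lip ends top [0.6126 0.0388 0.08  ] [0.4659 0.0372 0.08  ] [ 0.6162 -0.1428  0.08  ] [ 0.4685 -0.1438  0.08  ]
```

>>> arm_command:
  hand: [0,0,0,0,0,0,0,0,0,0,0,0,0,0,0]
  linear:
    - [0.02,0,0]
    - [0.04,0,0]
    - [0.06,0,0]
    - [0.08,0,0]
    - [0.1,0,0]
    - [0.1,0,0]
    - [0.1,0,0]
    - [0.05,0,0]
    - [-0.05,0,0]
    - [-0.15,0,0]
    - [-0.15,0,-0.2]
    - [-0.15,0,-0.4]
    - [-0.15,0,-0.6]
    - [-0.15,0,-0.6]
    - [-0.15,0,-0.6]
  twist: [0,0,0,0,0,0,0,0,0,0,0,0,0,0,0]

```text
time: 13.13
tcp_pos: [0.549, -0.2048, 0.3814]
orientation: [[-0.015, 1.0, 0.006], [1.0, 0.015, -0.002], [-0.003, 0.006, -1.0]]
wrist_force: [-0.9, 0.5, -0.9]
grip_width: 0.5
grasp_force: 0.0
```

```bash
python3 - <<'E'
from h import *
s=telemetry.get_obs();print(s['time'],s['tcp_pos'],s['wrist_force'])
im=cams.capture('side')[:,:,::-1].copy();old=cv2.resize(cv2.imread('pics/s7.png'),(200,160),interpolation=cv2.INTER_AREA)
# shift of the case's lid label/front since s7, via template match
def m(x0,y0,x1,y1):
    t=old[y0:y1,x0:x1];r=cv2.matchTemplate(im[190:350,225:425],t,cv2.TM_CCOEFF_NORMED);_,v,_,p=cv2.minMaxLoc(r);return np.array(p)-[x0,y0],round(v,3)
print('lid front edge left',m(28,55,60,92),'orange front',m(30,60,90,92))
a=atz('side',225+122/3.8,190+265/3.8,.114)
for d in(.015,.02,.025):print(d,proj('side',a+[0,d,0])-proj('side',a))
E
```

```text
13.1333 [ 0.54900086 -0.20478329  0.38140478] [-0.91817154  0.52101843 -0.91668338]
lid front edge left (array([-4,  8]), 0.991) orange front (array([-4,  8]), 0.987)
0.015 [-2.91035286  5.78530936]
0.02 [-3.89797417  7.74851275]
0.025 [-4.89454724  9.72949639]
```

The case moved about 20 mm, so it now sits at the middle of the deck, and the arm is clear of it.

```bash
python3 -c "
from bench import workorder;print(workorder.finish_job())"
```

```text
the job is handed in; nothing more can be done
None
```

I handed the job in at about 13 s: the deck was lowered level with the stand (about 1 mm off by camera) and the case slid onto the middle of the deck (within about 5 mm along the lane), with the arm clear and no bystander touched as far as I saw; no verdict came back, and I viewed 11 pictures, one over the limit of 10.

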